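Hold a glued picture tile down with the hand presser

TASK

Two of the three freshly glued picture tiles on the board already have a weight on them. Take the hand presser out of its holder and hold its foot, upright, inside and lined up with the printed outline of the tile that has no weight, pressing lightly (about 8 N) so that the foam gives but is not squashed flat; finish while still holding it pressed there. Do not press on the other two tiles, never push harder than about 20 N, and leave the weights and the roll of tape where they are.

Things in the scene. Friction and masses are not known exactly. Their poses are not given: they have to be found in the camera images.
- board: Fixed grey mounting board, flat on the table, 160 (x) x 320 (y) x 6 mm thick; origin at the centre of its underside, z up. Its three picture tiles stand in a row along its y axis, at y = +100 (tile_1), 0 (tile_2) and -100 mm (tile_3), all at x = -25 mm; its place and yaw (up to 0.3 rad) vary.
- presser: Loose hand presser, 121 mm tall, about 140 g, standing upright in its holder: a black rubber foot 18 (x) x 50 (y) x 10 mm, a steel neck 10 x 22 mm up to 46 mm, then a flat-sided wooden handle 20 (x) x 44 (y) mm from 45 to 121 mm above the foot's sole. Origin at the centre of the sole, z up along the handle, y along the foot's length; a half turn about z makes no difference. Pinch the handle across its 20 mm faces (along x), about 90 mm above the sole.
- presser_foot (a point): Centre of the sole of the presser's foot (same point and axes as presser).
- holder: Fixed dark wooden block 56 (x) x 92 (y) x 22 mm high with a vertical through slot 25 x 59 mm in which the presser's foot stands loosely on the table; origin at the centre of its underside. Lift the presser straight up at least 30 mm to clear it.
- weight_a: Loose plain steel cylinder weight, 36 mm diameter, 32 mm high, 250 g; origin at the centre of its underside. Stands on one of the tiles.
- weight_b: A weight just like weight_a, on another tile.
- spare_weight: A third weight just like weight_a, standing unused on the table beside the board.
- tape_roll: Loose cardboard roll of tape lying flat on the board's far (+x) strip, 48 mm outside, 32 mm inside diameter, 18 mm high; origin at the centre of its underside.
- tile_1_spot (a point): Centre of the printed outline on the top face of the left (+y) end tile of the board. Plywood picture tile 80 (x) x 76 (y) x 8 mm, top 26 mm above the table when not pressed; the dark printed outline is 26 (x) x 60 (y) mm outside, its lines 2.5 mm wide, axes as the board's: the presser's foot goes in it with its length along y.
- tile_1 (a joint): How far that tile (tile_1) has sunk on its springy foam pads, m: 0 free, 0.010 squashed flat. It starts to give at about 4 N and then takes 0.8 N more per mm (8 N at 5 mm, 12 N at 10 mm); a weight alone does not sink it.
- tile_2_spot (a point): Centre of the printed outline on the top face of the middle tile of the board. Plywood picture tile 80 (x) x 76 (y) x 8 mm, top 26 mm above the table when not pressed; the dark printed outline is 26 (x) x 60 (y) mm outside, its lines 2.5 mm wide, axes as the board's: the presser's foot goes in it with its length along y.
- tile_2 (a joint): How far that tile (tile_2) has sunk on its springy foam pads, m: 0 free, 0.010 squashed flat. It starts to give at about 4 N and then takes 0.8 N more per mm (8 N at 5 mm, 12 N at 10 mm); a weight alone does not sink it.
- tile_3_spot (a point): Centre of the printed outline on the top face of the right (-y) end tile of the board. Plywood picture tile 80 (x) x 76 (y) x 8 mm, top 26 mm above the table when not pressed; the dark printed outline is 26 (x) x 60 (y) mm outside, its lines 2.5 mm wide, axes as the board's: the presser's foot goes in it with its length along y.
- tile_3 (a joint): How far that tile (tile_3) has sunk on its springy foam pads, m: 0 free, 0.010 squashed flat. It starts to give at about 4 N and then takes 0.8 N more per mm (8 N at 5 mm, 12 N at 10 mm); a weight alone does not sink it.

How it is judged:
By the outcome, as a careful person would: the job done as asked, in the order asked, and still so for the second after the job is handed in, while the arm keeps its last pose, push and grip.
It also fails if it takes over 42 s, if anything falls off the work surface, if the arm or the gripper's body presses on something with over 40 N, if the wrist force passes 120 N, or if a joint passes its speed limit or range.

ROBOT

A 6-joint arm with a two-finger parallel gripper is mounted at the origin on the work surface. World frame = base frame: x ahead of the robot, y to its left, z up, the work surface at z = 0. Lengths are in m, angles in rad, forces in N, time in s.
With the tool pointing down it reaches from about 0.325 to 0.75 m from the base axis. Payload 7.6 kg.
Tool frame: the origin (TCP) lies on the centre line of the jaws, within the pads' length; the fingertips stand 8 mm ahead of it and the grasp point (between the pads) lies 11 mm behind it; z points along the fingers, y is the line along which they close (so a half turn about z gives the same grasp; the last joint's range is limited). The gripper opens to 85 mm and grips with 20 to 120 N. Pads are 22 mm wide; open, the fingers measure 114 mm over their backs; the gripper's body (76 mm by 85 mm) begins 54 mm behind the grasp point. The pads swing forward as they close: fully open they stand 13 mm farther back than shut.
Start: joints at [1.092, 0.052, 1.401, -0, 1.689, -0.07], TCP at [0.209, 0.482, 0.219] pointing down, gripper open.
Joint ranges: [-2.9, 2.9], [-0.91, 2.17], [0.12, 2.37], [-1.06, 4.2], [0.26, 2.73], [-2.93, 2.93]. Speed limits (rad/s): [2.57, 2.57, 3.01, 3.14, 3.14, 3.14].

INTERFACE

Orientations are given as a unit quaternion [x, y, z, w].
In Python, from plant import ctrl gives the robot as it stands.
- The arm moves only by the shell command python3 -m handwheel 'ROWS' [FORCE]. ROWS is JSON, a list that holds one entry, the list of rows, each a list of 5 numbers: the shift along the tool's x, y, z scaled (see below), then the turn about the tool's z scaled (see below), then the closure, from 0 (fully open) to 1 (shut). A call has 1 to 10 rows; each row shifts and turns the commanded pose from where the row before left it, along the tool's axes as they then stand; what a row does not reach is not made up. The controller multiplies each number of a shift by 30 mm and each number of a turn by 6 degrees. A row lasts 1/8 s, in which the tool goes at most 62.5 mm and 10.7 degrees, less where a joint would pass 70% of its speed; a pose out of reach is approached as far as the arm can. A call with a number of a shift or a turn outside -1 to 1 is refused whole. A call with a gripper value outside its range is refused whole. The fingers move at their own pace and stop on an object; FORCE is the grip in N (left out, the last holds). Time passes only in rows, so rows that do not move let the fingers close. It gives the time, the measured TCP pose, the force, the opening and the grip force at its end, in the units of the state.
- ctrl.get_state(): the state, without advancing time (a new reading comes with each control period).
- ctrl.capture(name): name is "scene" or "top"; returns a dict with "img" (400x640x3 uint8, blue, green, red), "K" (3x3 intrinsics, pixels), "eye" and "orientation" of the camera in the world. Camera axes: x right, y down, z forward; pixel columns grow to the right and rows downward; lengths in m; the calibration is good to about 2 mm. A picture is of the moment at which its call begins. There is no depth.
- ctrl.close_job(): hands the job in; it is judged then, once.
The state is a dict: "clock": time; "joints": joint angles; "dq": joint speeds; "joint_torque": joint torques, N m; "tool_pos": TCP position; "orientation": TCP orientation; "force": force on the tool from outside, world axes, zero at the start; "ft_torque": the same for the moment, N m; "gripper_width": opening from 0.0 (shut) to 1.0 (fully open); "gripper_force": force on a finger pad.
Only numpy, scipy, OpenCV 4.12 (cv2) and the standard library are available. Lean on these libraries where they do the work, as an engineer would, in place of code of your own. Each camera call takes 0.05 s, during which the arm holds its last target. There are 200 camera calls.

## Working session

There is one attempt and no reset: what is moved stays moved. The work goes in short steps, Python scripts to look and compute and a shell command to move; the robot and the scene stay as the last step left them, time stands still between calls to the robot, and variables do not carry over. Pictures are saved under pics/ and viewed, at most 14 in all, crops included, and the job is handed in when it is done.

```bash
mkdir -p pics; ls; python3 - <<'E'
from plant import ctrl
import cv2,pickle
for n in("scene","top"):
    c=ctrl.capture(n); cv2.imwrite(f"pics/{n}0.png",c["img"]); pickle.dump(c,open(f"{n}0.pkl","wb")); print(n,c["K"],c["eye"],c["orientation"])
s=ctrl.get_state(); print(s)
E
```

```text
pics
scene [[477.28045407   0.         320.40669042]
 [  0.         477.28045407 194.42182651]
 [  0.           0.           1.        ]] [ 1.07877756 -0.45256993  0.72303936] [ 0.83640178  0.39320637 -0.16065133 -0.34642744]
top [[480.49937969   0.         320.50448853]
 [  0.         480.49937969 198.9010232 ]
 [  0.           0.           1.        ]] [ 0.5045735  -0.05169933  0.88010368] [-0.70357576  0.70893975 -0.03240818  0.03654164]
{'clock': 0.1, 'joints': array([ 1.09166968e+00,  5.28044430e-02,  1.40163572e+00,  1.52886881e-05,
        1.68860572e+00, -7.02936926e-02]), 'dq': array([-0.00149925, -0.00353409, -0.00065062,  0.00061812,  0.00012844,
        0.00092152]), 'joint_torque': array([ 1.40379798e-03, -3.82580602e+01, -3.60986280e+01, -1.21351118e-04,
        4.74682107e-03, -2.73712351e-05]), 'tool_pos': array([0.20854484, 0.48148506, 0.21773429]), 'orientation': array([ 2.02994891e-01,  9.79179527e-01, -6.97309798e-04, -2.04414589e-04]), 'force': array([-0.11289553, -0.15551876,  0.09879894]), 'ft_torque': array([-0.03183028, -0.03289659,  0.02550232]), 'gripper_force': 0.0, 'gripper_width': 0.9994315339593696}
```

View pics/top0.png

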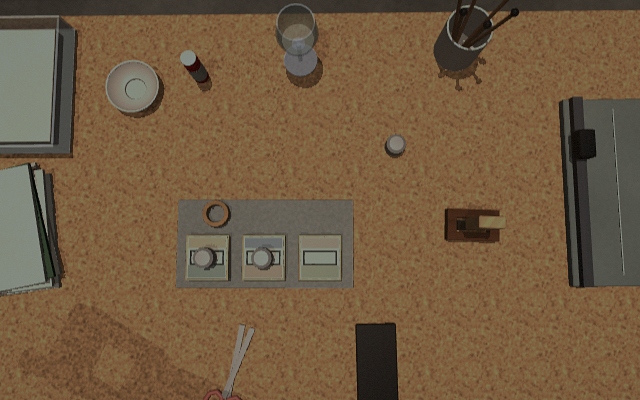

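View pics/scene0.png

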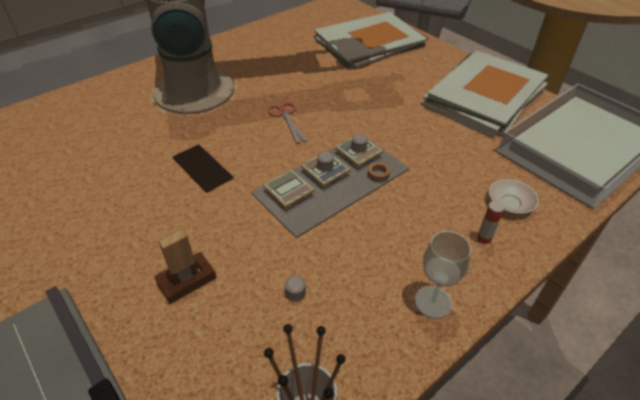

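The top view shows a board with weights on the left and middle tiles at about (205,257) and (262,258). The right tile (tile_3, -y), with its outline at about (320,258), is free. The holder with the presser is at about (472,225). I'll enlarge both.

```bash
python3 - <<'E'
import cv2,numpy as np
i=cv2.imread("pics/top0.png"); j=cv2.imread("pics/scene0.png")
f=lambda im,x,y,w,h,s:cv2.resize(im[y:y+h,x:x+w],None,fx=s,fy=s,interpolation=cv2.INTER_CUBIC)
a=f(i,290,195,70,100,6)  # 420x600 : board right end
b=f(i,440,200,75,50,5)   # 375x250
c=f(j,145,225,80,80,4)   # 320x320
o=np.zeros((600,800,3),np.uint8);o[:,:420]=a;o[:250,425:]=b;o[270:590,425:745]=c
o=np.clip(o*1.8,0,255).astype(np.uint8)
cv2.imwrite("pics/crop1.png",o)
E
```

```text
(no output)
```

View pics/crop1.png

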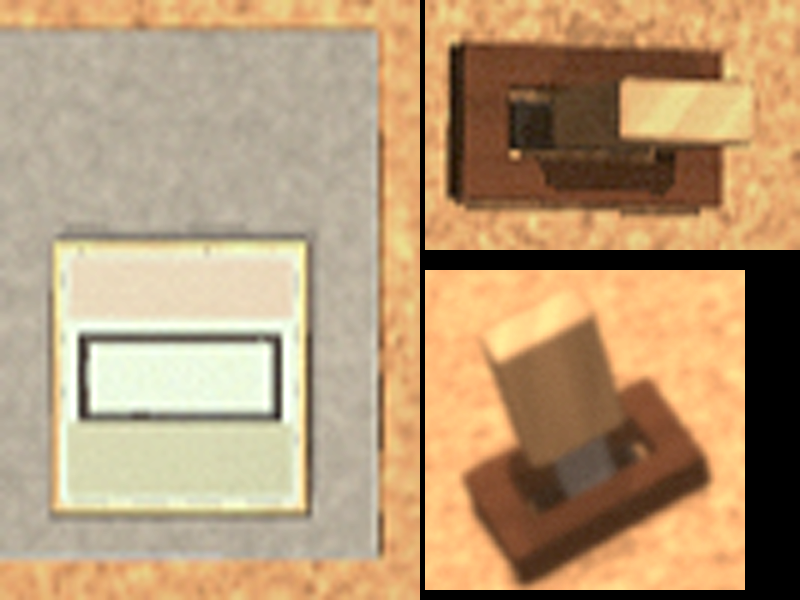

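The crop shows the outline's outer corners at (79,333)–(281,420), the handle top at (620,78),(752,82),(750,146),(619,140), and the holder top at (465,43),(722,50),(720,210),(463,202).

```bash
cat > h.py <<'E'
import numpy as np,pickle
from scipy.spatial.transform import Rotation as R
def proj(c,p,z):
    p=np.atleast_2d(np.array(p,float)); d=np.c_[p,np.ones(len(p))]@np.linalg.inv(c["K"]).T@R.from_quat(c["orientation"]).as_matrix().T
    return c["eye"]+d*((z-c["eye"][2])/d[:,2])[:,None]
def pix(c,P):
    q=(np.atleast_2d(P)-c["eye"])@R.from_quat(c["orientation"]).as_matrix()@c["K"].T
    return q[:,:2]/q[:,2:]
def crop(p,ox,oy,x,y,s): return (np.array(p,float)-[ox,oy]+.5)/s-.5+[x,y]
def rect(P):
    c=P.mean(0); l=(P[1]-P[0]+P[2]-P[3])/2; s=(P[0]-P[3]+P[1]-P[2])/2
    return c.round(4), [round(float(np.hypot(*v[:2]))*1000,1) for v in(l,s)], 'yaw of long(-y) & short(+x): ',round(float(np.arctan2(l[0],-l[1])),3), round(float(np.arctan2(s[1],s[0])),3)
E
python3 - <<'E'
from h import *
c=pickle.load(open("top0.pkl","rb"))
print(rect(proj(c,crop([(79,333),(281,333),(281,420),(79,420)],0,0,290,195,6),.026)))
print("tile",rect(proj(c,crop([(53,240),(308,240),(308,514),(53,514)],0,0,290,195,6),.026)))
print("handle",rect(proj(c,crop([(620,78),(752,82),(750,146),(619,140)],425,0,440,200,5),.121)))
print("holder",rect(proj(c,crop([(465,43),(722,50),(720,210),(463,202)],425,0,440,200,5),.022)))
print("board",rect(proj(c,[(180,200),(354,200.),(353.5,288),(177,287)],.006)))
E
```

```text
(array([ 0.4846, -0.0446,  0.026 ]), [59.4, 25.4], 'yaw of long(-y) & short(+x): ', -0.007, -0.007)
tile (array([ 0.4846, -0.0448,  0.026 ]), [75.0, 80.0], 'yaw of long(-y) & short(+x): ', -0.007, -0.007)
handle (array([ 0.5403, -0.3171,  0.121 ]), [41.3, 19.9], 'yaw of long(-y) & short(+x): ', -0.046, -0.066)
holder (array([ 0.5401, -0.3185,  0.022 ]), [91.3, 56.9], 'yaw of long(-y) & short(+x): ', -0.037, -0.051)
board (array([0.5099, 0.0524, 0.006 ]), [317.9, 157.9], 'yaw of long(-y) & short(+x): ', -0.01, -0.016)
```

Sizes check out against the givens. Presser: (0.540,-0.317), yaw about -0.045. Tile_3 spot: (0.4846,-0.0447), yaw about -0.008. I'll turn first (69° about tool z = 11.5 units), then translate.

```bash
python3 -m handwheel '[[[0,0,0,1,0],[0,0,0,1,0],[0,0,0,1,0],[0,0,0,1,0],[0,0,0,1,0],[0,0,0,1,0],[0,0,0,1,0],[0,0,0,1,0],[0,0,0,1,0],[0,0,0,1,0]]]' 40
python3 -m handwheel '[[[0,0,0,1,0],[0,0,0,0.53,0],[-1,0.5,0,0,0],[-1,0.5,0,0,0],[-1,0.5,0,0,0],[-1,0.5,0,0,0],[-1,0.5,0,0,0],[-1,0.5,0,0,0],[-1,0.5,0,0,0],[-1,0.5,0,0,0]]]'
python3 -m handwheel '[[[-1,0.5,0,0,0],[-1,0.5,0,0,0],[-1,0.5,0,0,0],[-1,0.5,0,0,0],[-1,0.5,0,0,0],[-1,0.5,0,0,0],[-1,0.5,0,0,0],[-1,0.5,0,0,0],[-1,0.5,0,0,0],[-1,0.5,0,0,0]]]'
```

```text
clock: 1.35
tool_pos: [0.2086, 0.4816, 0.218]
orientation: [0.667, 0.745, -0.0, 0.0]
force: [-0.3, -0.1, 0.1]
gripper_width: 1.004
gripper_force: 0.0
clock: 2.6
tool_pos: [0.3178, 0.2355, 0.2182]
orientation: [0.723, 0.691, -0.0, -0.0]
force: [-0.5, 0.0, 0.3]
gripper_width: 0.998
gripper_force: 0.0
clock: 3.85
tool_pos: [0.454, -0.071, 0.2181]
orientation: [0.723, 0.691, -0.0, -0.0]
force: [1.0, 0.3, -0.1]
gripper_width: 0.997
gripper_force: 0.0
```

```bash
python3 -m handwheel '[[[-1,0.4,0,0,0],[-1,0.4,0,0,0],[-1,0.4,0,0,0],[-1,0.4,0,0,0],[-1,0.4,0,0,0],[-1,0.4,0,0,0],[-1,0.4,0,0,0],[-1,0.4,0,0,0],[-0.07,0.04,0.5,0,0],[0,0,0.2,0,0]]]'
python3 - <<'E'
from plant import ctrl
from h import *
import cv2
c=ctrl.capture("scene"); i=c["img"]
t=ctrl.capture("top")["img"]
a=cv2.resize(i[170:310,110:240],None,fx=3,fy=3,interpolation=cv2.INTER_CUBIC)
b=cv2.resize(t[150:290,400:530],None,fx=3,fy=3,interpolation=cv2.INTER_CUBIC)
cv2.imwrite("pics/g1.png",np.clip(np.hstack([a,b])*1.6,0,255).astype(np.uint8)); print(ctrl.get_state()["tool_pos"])
E
```

```text
clock: 5.1
tool_pos: [0.5394, -0.3154, 0.1951]
orientation: [0.723, 0.691, -0.0, -0.002]
force: [0.3, 0.0, -0.2]
gripper_width: 1.003
gripper_force: 0.0
[ 0.53947134 -0.31496915  0.19596868]
```

View pics/g1.png

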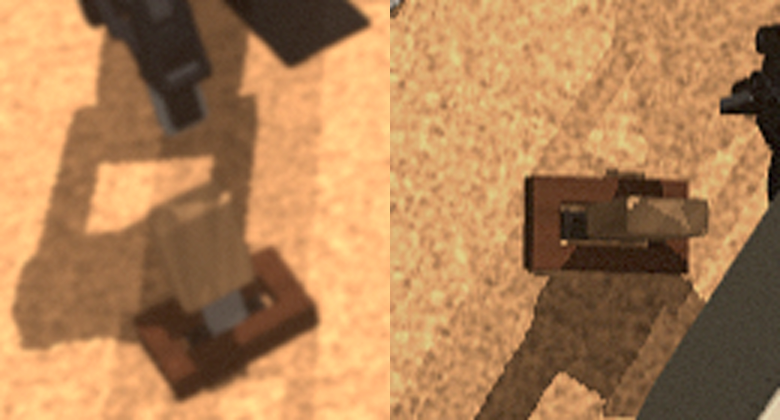

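The fingers hover over the handle, straddling it along x, with the jaw line aligned to the handle's thin side. Descending and gripping.

```bash
python3 -m handwheel '[[[-0.06,0.03,0.8,0,0],[0,0,0.8,0,0],[0,0,0.8,0,0],[0,0,0.8,0,0],[0,0,0.7,0,0],[0,0,0,0,0],[0,0,0,0,0]]]' 50
python3 -m handwheel '[[[0,0,0,0,0.5],[0,0,0,0,0.65],[0,0,0,0,0.75],[0,0,0,0,0.85],[0,0,0,0,1],[0,0,0,0,1],[0,0,0,0,1]]]' 50
```

```text
clock: 6.08
tool_pos: [0.5414, -0.3179, 0.0821]
orientation: [0.723, 0.691, 0.0, 0.001]
force: [0.6, 0.1, 0.6]
gripper_width: 0.998
gripper_force: 0.0
clock: 6.95
tool_pos: [0.541, -0.3182, 0.0808]
orientation: [0.723, 0.691, 0.0, 0.0]
force: [-0.1, -0.9, 3.3]
gripper_width: 0.23
gripper_force: 49.6
```

```bash
python3 -m handwheel '[[[0,0,-0.4,0,1],[0,0,-0.7,0,1],[0,0,-0.8,0,1],[0,0,-0.8,0,1],[0,0,-0.5,0,1],[0,0,0,0,1],[0,0,0,0,1]]]'
python3 - <<'E'
from plant import ctrl
from h import *
import cv2
s=ctrl.get_state();print(s["tool_pos"],s["force"],s["orientation"],s["gripper_width"])
o=[]
for n,x,y in(("scene",110,170),("top",400,150)):
    c=ctrl.capture(n);pickle.dump(c,open(n+"2.pkl","wb"))
    o.append(cv2.resize(c["img"][y:y+140,x:x+130],None,fx=3,fy=3,interpolation=cv2.INTER_CUBIC))
cv2.imwrite("pics/g2.png",np.clip(np.hstack(o)*1.6,0,255).astype(np.uint8))
E
```

```text
clock: 7.82
tool_pos: [0.5404, -0.3177, 0.1751]
orientation: [0.723, 0.691, -0.0, -0.001]
force: [0.3, 0.1, -1.9]
gripper_width: 0.224
gripper_force: 49.2
[ 0.54041705 -0.31774635  0.17513394] [ 0.32117557  0.06211364 -1.94779424] [ 7.22985165e-01  6.90862748e-01 -1.73052538e-04 -1.04115245e-03] 0.22389544612636583
```

View pics/g2.png

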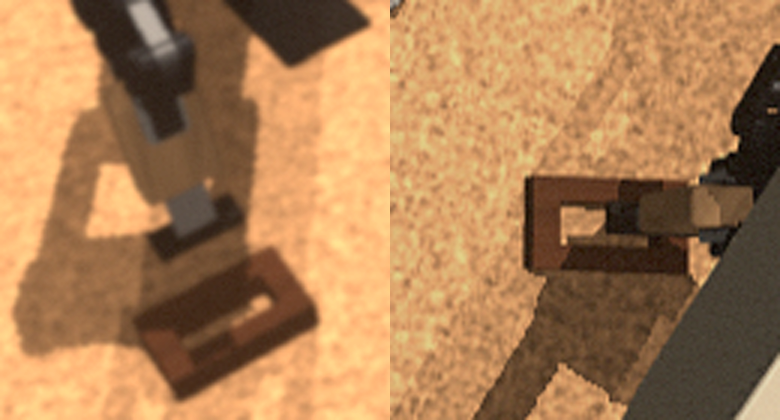

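The presser is out of the holder and upright; the foot shows at about (195,230) in the left crop. I'll carry it over tile_3 and refine the board yaw from an edge fit.

```bash
python3 -m handwheel '[[[0.9,-0.22,0,0,1],[0.9,-0.23,0,0,1],[0.9,-0.23,0,0,1],[0.9,-0.23,0,0,1],[0.9,-0.23,0,0,1],[0.9,-0.23,0,0,1],[0.9,-0.23,0,0,1],[0.9,-0.23,0,0,1],[0.9,-0.22,0,-0.35,1],[0.9,-0.22,0,0,1]]]'
python3 -m handwheel '[[[0,0,0.7,0,1],[0,0,0.6,0,1],[0,0,0,0,1],[0,0,0,0,1]]]'
python3 - <<'E'
from plant import ctrl
from h import *
import cv2
c=pickle.load(open("top0.pkl","rb")); sat=cv2.cvtColor(cv2.GaussianBlur(c["img"],(3,3),0),cv2.COLOR_BGR2HSV)[:,:,1].astype(float)
def fit(pts,z):
    P=proj(c,pts,z)[:,:2]
    l=cv2.fitLine(P.astype(np.float32),cv2.DIST_HUBER,0,1e-4,1e-4).ravel(); return l
for lo,hi in((194,206),(281,294)):
    pts=[]
    for u in range(185,350):
        col=sat[lo:hi,u]; d=np.abs(np.diff(col)); pts.append((u,lo+.5+(d**2@np.arange(len(d)))/(d**2).sum()))
    l=fit(pts,.006); print("edge yaw",np.arctan2(-l[0]*np.sign(l[1]),abs(l[1])),l)
# dark outline pixels of tile 3
g=c["img"].max(2).astype(float); w=np.clip(110-g[248:268,300:341],0,None)
s=ctrl.get_state();print(s["tool_pos"],s["force"],s["orientation"])
o=[]
for n,x,y in(("scene",240,130),("top",270,190)):
    k=ctrl.capture(n);pickle.dump(k,open(n+"3.pkl","wb"))
    o.append(cv2.resize(k["img"][y:y+100,x:x+95],None,fx=4,fy=4,interpolation=cv2.INTER_CUBIC))
cv2.imwrite("pics/g3.png",np.clip(np.hstack(o)*1.8,0,255).astype(np.uint8))
E
```

```text
clock: 9.18
tool_pos: [0.4835, -0.0445, 0.1758]
orientation: [0.71, 0.704, -0.0, -0.001]
force: [-0.3, -0.0, -1.2]
gripper_width: 0.222
gripper_force: 49.3
clock: 9.68
tool_pos: [0.4843, -0.0457, 0.1379]
orientation: [0.71, 0.704, 0.0, 0.0]
force: [1.0, -0.8, -1.5]
gripper_width: 0.221
gripper_force: 49.2
edge yaw -0.01045485 [0.01045466 0.99994534 0.59005266 0.05450869]
edge yaw -0.011062341 [0.01106211 0.9999388  0.43069145 0.00909914]
[ 0.4842726  -0.04574408  0.13785306] [ 0.99870733 -0.83792746 -1.5240354 ] [7.10383091e-01 7.03815195e-01 1.40099098e-04 1.21322140e-04]
```

View pics/g3.png

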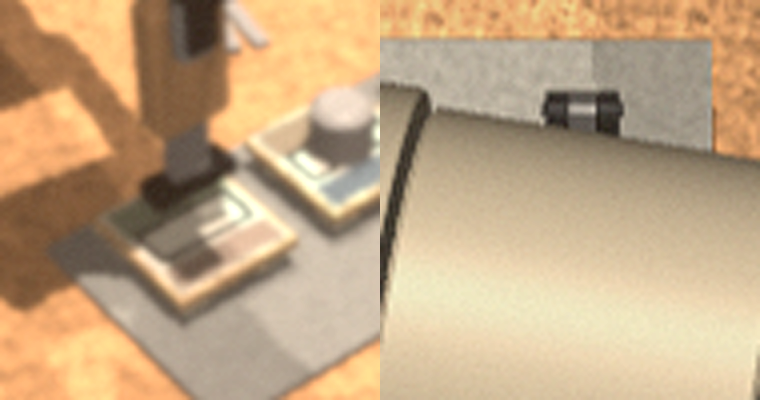

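The foot hovers above tile_3 and lines up roughly with its outline. The board yaw fits at -0.0107, against -0.009 for the tool. I'll lower to about 3 mm above the tile and compare foot and outline in the scene view against predictions.

```bash
python3 -m handwheel '[[[0.03,0.01,0.4,0,1],[0,0,0.4,0,1],[0,0,0.05,0,1],[0,0,0,0,1],[0,0,0,0,1]]]'
python3 - <<'E'
from plant import ctrl
from h import *
import cv2
s=ctrl.get_state();T=s["tool_pos"];print(T,s["force"],s["orientation"])
k=ctrl.capture("scene");pickle.dump(k,open("scene4.pkl","wb")); k0=pickle.load(open("scene0.pkl","rb"))
def box(c,L,W,yaw):
    q=np.array([(-W,-L),(W,-L),(W,L),(-W,L)])/2; r=R.from_euler("z",yaw).as_matrix()[:2,:2]
    return np.c_[q@r.T+c[:2],np.full(4,c[2])]
S=(T[0],T[1],T[2]-.0808)
x0,y0,f=260,160,8
o=[]
for im,bs in((k0,[box((.4846,-.0447,.026),.060,.026,-.0107)]),(k,[box((.4846,-.0447,.026),.060,.026,-.0107),box(S,.05,.018,-.0093),box((S[0],S[1],S[2]+.01),.05,.018,-.0093)])):
    v=cv2.resize(im["img"][y0:y0+56,x0:x0+50],None,fx=f,fy=f,interpolation=cv2.INTER_CUBIC); v=np.clip(v*2.,0,255).astype(np.uint8)
    for b,col in zip(bs,((0,0,255),(0,255,0),(255,255,0))):
        p=(pix(im,b)-[x0,y0]+.5)*f-.5
        cv2.polylines(v,[p.round().astype(int)],True,col,1)
    o.append(v)
cv2.imwrite("pics/g4.png",np.hstack(o))
E
```

```text
clock: 10.4
tool_pos: [0.4846, -0.0446, 0.1124]
orientation: [0.71, 0.704, 0.0, 0.0]
force: [-0.6, 0.3, -0.5]
gripper_width: 0.221
gripper_force: 49.3
[ 0.48462896 -0.04457083  0.11241508] [-0.61188783  0.28491478 -0.50850625] [7.10196479e-01 7.04003390e-01 2.90830587e-04 3.22933503e-04]
```

View pics/g4.png

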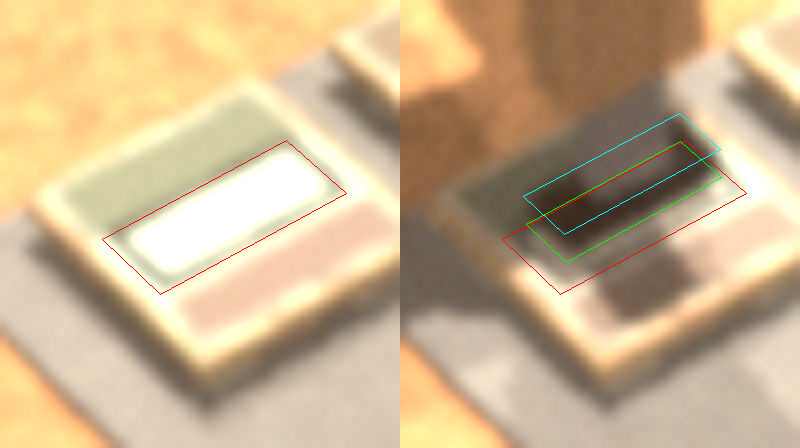

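The predicted outline matches the picture to within about 0.7 px. The foot appears about 1 px higher than predicted, which could be either a higher sole or a shift in x. Touching down gently settles the sole height.

```bash
for i in 1; do python3 -m handwheel '[[[0,0,0.04,0,1],[0,0,0,0,1],[0,0,0,0,1]]]'; python3 -m handwheel '[[[0,0,0.03,0,1],[0,0,0,0,1],[0,0,0,0,1]]]';python3 -m handwheel '[[[0,0,0.03,0,1],[0,0,0,0,1],[0,0,0,0,1]]]'; done
```

```text
clock: 10.82
tool_pos: [0.4844, -0.0445, 0.1108]
orientation: [0.71, 0.704, 0.0, 0.0]
force: [-0.4, 0.3, -1.0]
gripper_width: 0.23
gripper_force: 49.3
clock: 11.2
tool_pos: [0.4843, -0.0446, 0.1099]
orientation: [0.71, 0.704, 0.0, -0.0]
force: [-0.1, 0.6, -2.2]
gripper_width: 0.226
gripper_force: 49.3
clock: 11.58
tool_pos: [0.4843, -0.0445, 0.109]
orientation: [0.71, 0.704, 0.0, -0.0]
force: [0.1, 0.4, -1.2]
gripper_width: 0.225
gripper_force: 49.3
```

```bash
python3 -m handwheel '[[[0,0,0.03,0,1],[0,0,0,0,1],[0,0,0,0,1]]]'; python3 -m handwheel '[[[0,0,0.03,0,1],[0,0,0,0,1],[0,0,0,0,1]]]'
python3 - <<'E'
from plant import ctrl
from h import *
import cv2
s=ctrl.get_state();T=s["tool_pos"];print(T,s["force"])
k=ctrl.capture("scene");pickle.dump(k,open("scene5.pkl","wb")); k0=pickle.load(open("scene0.pkl","rb"))
f=12;o=[]
for im in(k0,k):
    v=cv2.resize(im["img"][170:202,268:301],None,fx=f,fy=f,interpolation=cv2.INTER_CUBIC).astype(float)
    o.append(255*np.clip(v/(150 if im is k0 else 130),0,1)**.7)
cv2.imwrite("pics/g5.png",np.hstack(o).astype(np.uint8))
E
```

```text
clock: 11.95
tool_pos: [0.4844, -0.0445, 0.1081]
orientation: [0.71, 0.704, 0.0, -0.0]
force: [0.7, -0.3, -2.4]
gripper_width: 0.222
gripper_force: 49.3
clock: 12.32
tool_pos: [0.4844, -0.0445, 0.1072]
orientation: [0.71, 0.704, 0.0, -0.0]
force: [0.0, 0.6, -1.1]
gripper_width: 0.223
gripper_force: 49.3
[ 0.48435914 -0.04452011  0.10719078] [ 0.0328552   0.63757098 -1.08221243]
```

View pics/g5.png

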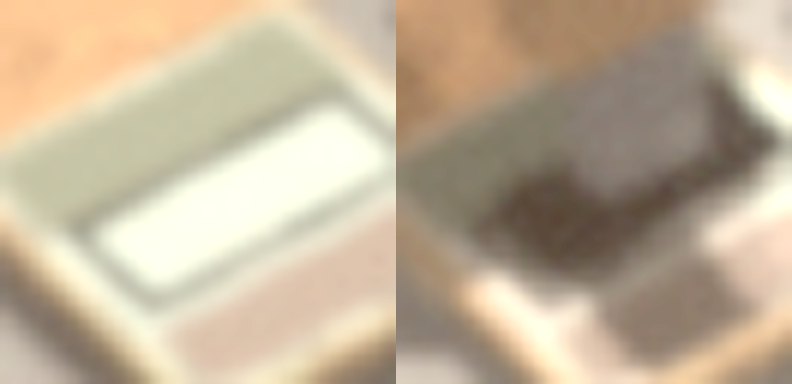

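Against the outline, the foot looks shifted toward +y by a few mm: its bottom corner is at about (184,272) against an expected (159,280), and its right corner is at (379,143) against (360,156). I'll rectify both pictures into the tile plane to quantify this.

```bash
cat > rect.py <<'E'
from h import *
import cv2,sys
def rectify(c,z,s=9,hw=44,hh=22,cx=.4846,cy=-.0447,yaw=-.0107):
    # output: columns = board +y to the right, rows = +x down ; mm*s
    q=np.array([(-hh,-hw),(-hh,hw),(hh,hw),(hh,-hw)])/1000.; r=R.from_euler("z",yaw).as_matrix()[:2,:2]
    P=np.c_[q@r.T+[cx,cy],np.full(4,z)]
    d=np.float32([(0,0),(2*hw*s,0),(2*hw*s,2*hh*s),(0,2*hh*s)])
    H=cv2.getPerspectiveTransform(pix(c,P).astype(np.float32),d)
    v=cv2.warpPerspective(c["img"],H,(2*hw*s,2*hh*s),flags=cv2.INTER_CUBIC)
    for m in range(-40,41,5): cv2.line(v,((m+hw)*s,0),((m+hw)*s,8 if m%10 else 16),(0,0,255),1)
    for m in range(-20,21,5): cv2.line(v,(0,(m+hh)*s),(8 if m%10 else 16,(m+hh)*s),(0,0,255),1)
    return v
E
python3 - <<'E'
from rect import *
a=rectify(pickle.load(open("scene0.pkl","rb")),.026,s=6)
b=rectify(pickle.load(open("scene5.pkl","rb")),.0265,s=6)
v=np.vstack([a,b]).astype(float); v=255*np.clip(v/150,0,1)**.6
cv2.imwrite("pics/g6.png",v.astype(np.uint8)); print(v.shape)
# profiles (grey) : along x at several y ; along y at several x (board mm)
for n,z in(("scene0",.026),("scene5",.0265)):
    g=cv2.cvtColor(rectify(pickle.load(open(n+".pkl","rb")),z,s=10),cv2.COLOR_BGR2GRAY)
    for y in(-20,-15,15,20): print(n,"y",y,"x0..18:",[int(g[220+10*x-5:220+10*x+5,(y+44)*10-20:(y+44)*10+20].mean()) for x in range(0,19)])
    for x in (4,6): print(n,"x",x,"y-36..-16",[int(g[220+10*x-10:220+10*x+10,(y+44)*10-5:(y+44)*10+5].mean()) for y in range(-36,-15)],"y 16..38",[int(g[220+10*x-10:220+10*x+10,(y+44)*10-5:(y+44)*10+5].mean()) for y in range(16,39)])
E
```

```text
(528, 528, 3)
scene0 y -20 x0..18: [155, 155, 155, 155, 154, 151, 147, 140, 132, 122, 113, 109, 110, 115, 121, 125, 126, 124, 120]
scene0 y -15 x0..18: [156, 156, 155, 155, 154, 151, 147, 141, 133, 123, 114, 110, 110, 115, 121, 126, 128, 126, 121]
scene0 y 15 x0..18: [157, 156, 156, 155, 154, 153, 149, 143, 134, 126, 118, 113, 113, 117, 122, 125, 126, 124, 119]
scene0 y 20 x0..18: [157, 157, 157, 157, 156, 154, 150, 143, 135, 127, 120, 117, 118, 122, 126, 128, 127, 124, 119]
scene0 x 4 y-36..-16 [106, 120, 130, 136, 139, 138, 130, 118, 107, 103, 106, 117, 130, 140, 148, 153, 155, 156, 155, 154, 154] y 16..38 [154, 154, 155, 156, 156, 155, 155, 155, 154, 151, 146, 138, 127, 115, 106, 105, 111, 122, 132, 139, 140, 135, 128]
scene0 x 6 y-36..-16 [106, 117, 126, 134, 138, 137, 131, 120, 109, 103, 105, 114, 125, 135, 142, 146, 148, 147, 148, 148, 147] y 16..38 [149, 149, 149, 149, 150, 150, 149, 148, 148, 146, 141, 133, 123, 111, 105, 106, 113, 124, 134, 140, 140, 136, 130]
scene5 y -20 x0..18: [28, 28, 29, 30, 32, 35, 38, 42, 46, 50, 55, 60, 66, 72, 75, 75, 73, 69, 64]
scene5 y -15 x0..18: [24, 24, 24, 25, 26, 27, 29, 31, 34, 37, 39, 42, 46, 51, 54, 57, 58, 57, 55]
scene5 y 15 x0..18: [31, 29, 28, 29, 31, 36, 42, 49, 58, 67, 75, 85, 97, 108, 118, 124, 126, 125, 122]
scene5 y 20 x0..18: [29, 28, 29, 30, 33, 38, 46, 55, 66, 77, 88, 100, 112, 122, 130, 135, 136, 133, 128]
scene5 x 4 y-36..-16 [103, 114, 123, 128, 130, 127, 119, 106, 91, 76, 65, 58, 52, 47, 41, 35, 31, 29, 29, 28, 26] y 16..38 [31, 31, 31, 32, 32, 34, 37, 40, 43, 46, 48, 52, 58, 66, 81, 97, 115, 132, 142, 148, 148, 143, 136]
scene5 x 6 y-36..-16 [105, 114, 122, 128, 130, 128, 121, 108, 92, 80, 70, 64, 58, 52, 47, 42, 37, 34, 32, 31, 30] y 16..38 [41, 42, 42, 42, 44, 49, 55, 62, 66, 69, 72, 74, 77, 84, 93, 106, 121, 135, 145, 150, 148, 144, 137]
```

View pics/g6.png

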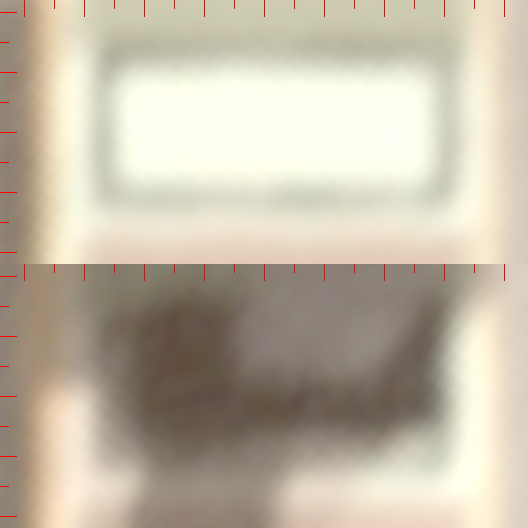

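The outline reads in scene coordinates at y centre +1.8 (-27 to +30.7) and x line +11.4. The foot edges are muddied by shadow. I'll measure the foot in the cleaner raised pictures (scene2, scene3), rectified at the sole plane about the TCP.

```bash
python3 - <<'E'
from rect import *
o=[]
for n,T,yaw in(("scene2",(.5404,-.3177,.1751),-.0455),("scene3",(.48427,-.04574,.13785),-.0093)):
    k=pickle.load(open(n+".pkl","rb"))
    v=rectify(k,T[2]-.0808,s=10,cx=T[0],cy=T[1],yaw=yaw); g=cv2.cvtColor(v,cv2.COLOR_BGR2GRAY)
    m=lambda x,y,a,b:int(g[int(220+10*x-a):int(220+10*x+a),int((y+44)*10-b):int((y+44)*10+b)].mean())
    for y in(-20,-15,15,20): print(n,"y",y,"x2..18:",[m(x,y,5,20) for x in range(2,19)])
    for x in(3,5): print(n,"x",x,"y-36..-16",[m(x,y,10,5) for y in range(-36,-15)],"y16..36",[m(x,y,10,5) for y in range(16,37)])
    w=rectify(k,T[2]-.0808,s=6,cx=T[0],cy=T[1],yaw=yaw).astype(float);o.append(255*np.clip(w/150,0,1)**.6)
cv2.imwrite("pics/g7.png",np.vstack(o).astype(np.uint8))
E
```

```text
scene2 y -20 x2..18: [24, 24, 25, 26, 30, 34, 39, 44, 48, 52, 56, 58, 58, 59, 58, 57, 55]
scene2 y -15 x2..18: [23, 24, 25, 26, 30, 36, 42, 48, 53, 56, 59, 59, 60, 59, 58, 56, 55]
scene2 y 15 x2..18: [25, 26, 27, 29, 31, 35, 39, 45, 50, 54, 56, 57, 58, 58, 58, 57, 57]
scene2 y 20 x2..18: [28, 27, 26, 27, 29, 33, 37, 42, 45, 49, 51, 53, 56, 60, 64, 69, 74]
scene2 x 3 y-36..-16 [71, 67, 62, 56, 53, 52, 51, 52, 53, 53, 51, 49, 42, 34, 28, 26, 22, 23, 25, 23, 23] y16..36 [26, 26, 26, 27, 27, 27, 27, 26, 27, 29, 35, 42, 53, 64, 75, 86, 95, 101, 105, 107, 108]
scene2 x 5 y-36..-16 [70, 64, 59, 56, 54, 53, 52, 53, 54, 54, 52, 48, 43, 36, 30, 27, 26, 26, 26, 25, 26] y16..36 [29, 27, 27, 28, 27, 26, 27, 28, 29, 34, 42, 53, 66, 80, 90, 99, 105, 110, 111, 111, 111]
scene3 y -20 x2..18: [25, 25, 26, 27, 29, 30, 33, 35, 37, 40, 41, 43, 45, 48, 53, 58, 63]
scene3 y -15 x2..18: [24, 24, 25, 27, 29, 31, 34, 36, 38, 40, 41, 42, 44, 47, 52, 57, 62]
scene3 y 15 x2..18: [27, 26, 29, 36, 46, 56, 68, 81, 92, 102, 109, 113, 117, 120, 124, 126, 128]
scene3 y 20 x2..18: [30, 33, 38, 47, 58, 70, 82, 95, 106, 114, 120, 124, 127, 129, 130, 130, 131]
scene3 x 3 y-36..-16 [46, 46, 46, 46, 47, 46, 46, 46, 46, 46, 44, 40, 36, 31, 28, 26, 25, 25, 24, 24, 25] y16..36 [27, 29, 30, 32, 34, 34, 34, 33, 32, 35, 38, 43, 51, 59, 68, 78, 85, 90, 94, 95, 94]
scene3 x 5 y-36..-16 [46, 46, 46, 47, 47, 46, 46, 46, 46, 46, 42, 39, 36, 33, 30, 29, 28, 26, 24, 25, 27] y16..36 [40, 42, 46, 48, 48, 47, 46, 45, 46, 47, 51, 57, 64, 70, 75, 78, 81, 82, 82, 82, 82]
```

View pics/g7.png

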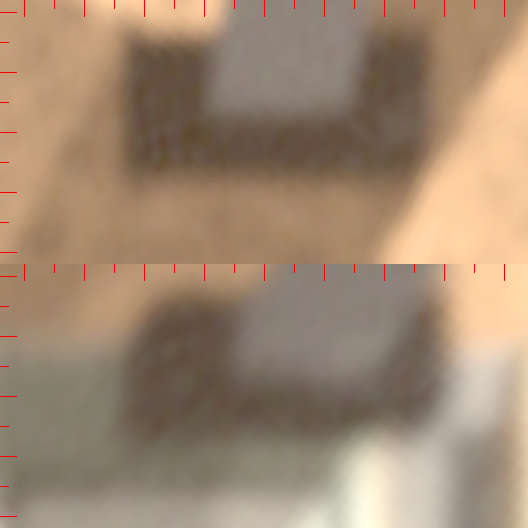

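Foot from the clean pictures: about (-0.9,+2.0) mm from the TCP in scene-camera terms. The camera reads the outline at about (-0.5,+1.8). The foot is therefore centred within about 0.5 mm, so I'll nudge +0.5 mm in x and press in small steps.

```bash
python3 -m handwheel '[[[-0.01,0.02,0,0,1],[0,0,0,0,1],[0,0,0.03,0,1],[0,0,0,0,1],[0,0,0,0,1]]]'; python3 -m handwheel '[[[0,0,0.03,0,1],[0,0,0,0,1],[0,0,0,0,1]]]'; python3 -m handwheel '[[[0,0,0.03,0,1],[0,0,0,0,1],[0,0,0,0,1]]]'
```

```text
clock: 13.0
tool_pos: [0.4851, -0.0449, 0.1067]
orientation: [0.71, 0.704, 0.0, 0.0]
force: [-1.1, -0.2, 2.0]
gripper_width: 0.223
gripper_force: 49.7
clock: 13.38
tool_pos: [0.4851, -0.0449, 0.1056]
orientation: [0.71, 0.704, 0.0, 0.0]
force: [-1.4, 0.2, 2.1]
gripper_width: 0.224
gripper_force: 50.0
clock: 13.75
tool_pos: [0.4851, -0.0448, 0.1046]
orientation: [0.71, 0.704, 0.0, 0.0]
force: [-0.2, -0.2, 4.3]
gripper_width: 0.227
gripper_force: 50.1
```

Contact came at TCP z ≈ 0.1068, as predicted. Going down to about 5 mm of sink.

```bash
python3 -m handwheel '[[[0,0,0.04,0,1],[0,0,0,0,1],[0,0,0,0,1]]]'; python3 -m handwheel '[[[0,0,0.04,0,1],[0,0,0,0,1],[0,0,0,0,1],[0,0,0,0,1]]]'
python3 - <<'E'
from plant import ctrl
from rect import *
F=[]
for _ in range(4):
    k=ctrl.capture("scene"); s=ctrl.get_state(); F.append(s["force"])
print(np.mean(F,0),s["tool_pos"],s["ft_torque"])
pickle.dump(k,open("scene6.pkl","wb"))
a=rectify(pickle.load(open("scene0.pkl","rb")),.026,s=6); b=rectify(k,.021,s=6)
v=np.vstack([a,b]).astype(float); cv2.imwrite("pics/g8.png",(255*np.clip(v/150,0,1)**.6).astype(np.uint8))
E
```

```text
clock: 14.12
tool_pos: [0.4851, -0.0449, 0.1035]
orientation: [0.71, 0.704, 0.0, 0.0]
force: [0.1, -0.2, 5.8]
gripper_width: 0.228
gripper_force: 50.2
clock: 14.62
tool_pos: [0.4851, -0.0449, 0.1024]
orientation: [0.71, 0.704, 0.0, 0.0]
force: [-0.1, 0.3, 5.7]
gripper_width: 0.226
gripper_force: 50.3
[-0.66021545 -0.28819423  6.19105727] [ 0.48509368 -0.04488755  0.10237592] [ 0.02367446  0.23566935 -0.0223609 ]
```

View pics/g8.png

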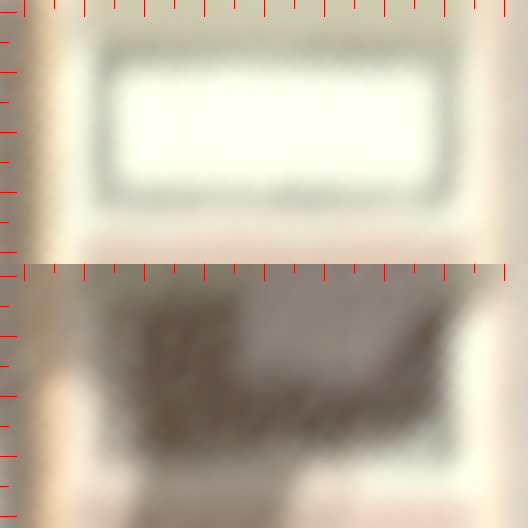

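It reads about 7.7 N after removing the -1.5 N tare, with about 4.4 mm of sink. The foot lies inside the outline, but the left gap (px 115–132) looks a bit wider than the right, and every estimate puts the foot +0.2 to +1 mm in y. I'll lift just clear, shift -0.7 mm in y and press again gently.

```bash
python3 -m handwheel '[[[0,0,-0.13,0,1],[0,0,-0.12,0,1],[-0.025,0,0,0,1],[0,0,0,0,1],[0,0,0.06,0,1],[0,0,0.05,0,1],[0,0,0.04,0,1],[0,0,0.03,0,1],[0,0,0,0,1]]]'; python3 -m handwheel '[[[0,0,0.04,0,1],[0,0,0.04,0,1],[0,0,0,0,1],[0,0,0,0,1],[0,0,0,0,1]]]'
python3 - <<'E'
from plant import ctrl
from rect import *
F=[]
for _ in range(6):
    k=ctrl.capture("scene"); s=ctrl.get_state(); F.append(s["force"])
print(np.mean(F,0),s["tool_pos"],s["orientation"],s["clock"])
a=rectify(k,.021,s=6).astype(float)
b=cv2.resize(k["img"][140:230,230:320],None,fx=5,fy=5,interpolation=cv2.INTER_CUBIC).astype(float)
v=np.zeros((264+450,528,3));v[:264]=255*np.clip(a/150,0,1)**.6;v[264:,:450]=b*1.4
cv2.imwrite("pics/g9.png",np.clip(v,0,255).astype(np.uint8)[:600])
E
```

```text
clock: 15.95
tool_pos: [0.4849, -0.0456, 0.1044]
orientation: [0.71, 0.704, 0.0, 0.0]
force: [-1.9, 0.9, 4.6]
gripper_width: 0.225
gripper_force: 50.0
clock: 16.58
tool_pos: [0.485, -0.0456, 0.1021]
orientation: [0.71, 0.704, 0.0, 0.0]
force: [-3.2, 0.3, 6.0]
gripper_width: 0.225
gripper_force: 50.3
[-3.21985969  0.39269002  6.16579936] [ 0.48499156 -0.04562768  0.10211458] [7.10207674e-01 7.03992218e-01 9.15671040e-05 8.64621321e-05] 16.875
```

View pics/g9.png

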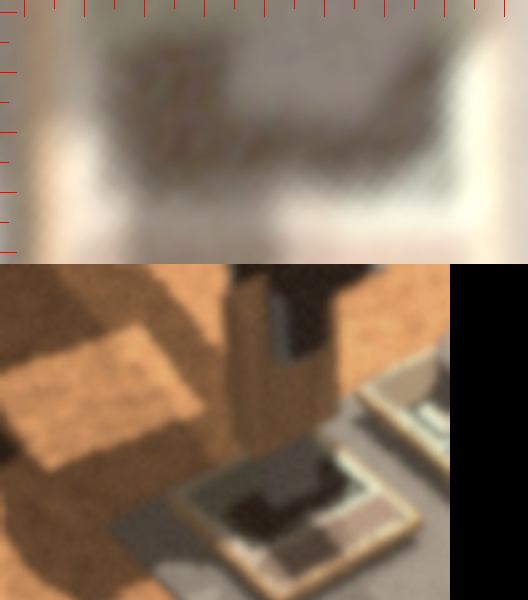

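The foot stands upright inside the tile_3 outline with a gap at each end. The force is about 7.6 N (6.2 plus the tare) and the tile has sunk about 4.7 mm. Handing in.

```bash
python3 -c "
from plant import ctrl
print(ctrl.close_job())"
```

```text
the job is handed in; nothing more can be done
None
```

I handed the job in at about 17 s, still gripping the presser upright on tile_3 (the tile with no weight) at about 7.6 N with about 4.7 mm of sink; the cameras put the foot inside the outline, centred to within about 1 mm.

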